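# Finger check of the sprung rail on the acrylic phantom

## Task

Check that the sprung yellow rail on the lid of the clear phantom gives along its whole length: with the closed fingertips on top of it, trace the rail from its green end to its red end, pressing it down lightly (about 6 mm, never to its stop) at the green end, at each black line in turn and at the red end. Finish with the fingertips still resting on the red end, holding the rail lightly pressed down. Leave the loose plugs, the jar and the screwdriver where they are.

Things in the scene. Friction and masses are not known exactly. Their poses are not given: they have to be found in the camera images.
- phantom: Clear acrylic drum, 300 mm across, fixed on the bench at any yaw; origin at the centre of its underside, z up; its flat lid's top is 132 mm higher. The sprung rail on the lid is an arc of 95 mm radius about the drum's axis, from -75 degrees off the drum's x axis (green end) through 0 (middle black line) to +75 degrees (red end): anticlockwise from above. Lid screws, 3 mm high, lie outside it.
- rail (a joint): How far the yellow nylon rail is pressed down, in m: 0 up, 0.014 at its stop; lightly pressed means 0.002 to 0.011. The rail is 14 mm wide, 8 mm high, its flat top 26 mm above the lid when up; it goes down level wherever it is pressed and springs back. It takes about 1.5 N to start, 4 N at 6 mm, 7 N at the stop.
- mark0 (a point): Centre of the green end of the rail, on the rail's top surface (it goes down with the rail). The rail's end is painted green for about 21 mm. Neighbouring marks are 41 mm apart along the arc; the point between the fingertips (TCP) should be over the mark, within 16 mm horizontally, while the rail is pressed there.
- mark1 (a point): Centre of the 1st black line of the rail, on the rail's top surface (it goes down with the rail). A 4 mm wide black line across the rail. Neighbouring marks are 41 mm apart along the arc; the point between the fingertips (TCP) should be over the mark, within 16 mm horizontally, while the rail is pressed there.
- mark2 (a point): Centre of the 2nd black line of the rail, on the rail's top surface (it goes down with the rail). A 4 mm wide black line across the rail. Neighbouring marks are 41 mm apart along the arc; the point between the fingertips (TCP) should be over the mark, within 16 mm horizontally, while the rail is pressed there.
- mark3 (a point): Centre of the 3rd black line of the rail, on the rail's top surface (it goes down with the rail). A 4 mm wide black line across the rail. Neighbouring marks are 41 mm apart along the arc; the point between the fingertips (TCP) should be over the mark, within 16 mm horizontally, while the rail is pressed there.
- mark4 (a point): Centre of the 4th black line of the rail, on the rail's top surface (it goes down with the rail). A 4 mm wide black line across the rail. Neighbouring marks are 41 mm apart along the arc; the point between the fingertips (TCP) should be over the mark, within 16 mm horizontally, while the rail is pressed there.
- mark5 (a point): Centre of the 5th black line of the rail, on the rail's top surface (it goes down with the rail). A 4 mm wide black line across the rail. Neighbouring marks are 41 mm apart along the arc; the point between the fingertips (TCP) should be over the mark, within 16 mm horizontally, while the rail is pressed there.
- mark6 (a point): Centre of the red end of the rail, on the rail's top surface (it goes down with the rail). The rail's end is painted red for about 21 mm. Neighbouring marks are 41 mm apart along the arc; the point between the fingertips (TCP) should be over the mark, within 16 mm horizontally, while the rail is pressed there.
- plug_a: Loose white nylon plug standing on the lid inside the rail's arc, 31 mm across and 34 mm high, 30 g; origin at the centre of its underside. To be left alone.
- plug_b: Loose white nylon plug like plug_a, standing on the lid away from the rail. To be left alone.
- jar: Amber jar, 64 mm across and 85 mm high, on the bench beside the drum; origin at the centre of its underside. To be left alone.
- driver: Screwdriver lying on the bench beside the drum. To be left alone.

How it is judged:
By the outcome, as a careful person would: the job done as asked, in the order asked, and still so for the second after the job is handed in, while the arm keeps its last pose, push and grip.
It also fails if it takes over 51 s, if anything falls off the work surface, if the arm or the gripper's body presses on something with over 40 N, if the wrist force passes 120 N, or if a joint passes its speed limit or range.

## Robot

A 6-joint arm with a two-finger parallel gripper is mounted at the origin on the work surface. World frame = base frame: x ahead of the robot, y to its left, z up, the work surface at z = 0. Lengths are in m, angles in rad, forces in N, time in s.
With the tool pointing down it reaches from about 0.4 to 0.825 m from the base axis. Payload 7 kg.
Tool frame: the origin (TCP) lies between the finger pads, 19 mm behind the fingertips; this is the grasp point; z points along the fingers, y is the line along which they close (so a half turn about z gives the same grasp; the last joint's range is limited). The gripper opens to 88 mm and grips with 3 to 60 N. Pads are 19 mm wide; open, the fingers measure 130 mm over their backs; the gripper's body (78 mm by 193 mm) begins 47 mm behind the grasp point.
Start: joints at [1.61, 0.359, 0.012, 0, -1.224, -0.288], TCP at [0.166, 0.654, 0.245] pointing down, gripper open.
Joint ranges: [-3.07, 3.07], [-1.43, 2.12], [-1.02, 1.25], [-3.03, 1.67], [-3.05, -0], [-3.03, 3.03]. Speed limits (rad/s): [2.39, 2.39, 3.01, 3.14, 3.14, 3.14].

## Interface

Orientations are given as a unit quaternion [w, x, y, z].
In Python, from rig import r, camera, camera_model, workorder gives the robot as it stands. The module is installed in compiled form; this text tells all that it offers.
- The arm moves only by the tool send_rows, never from a script. Its arguments are lists of equal length, an entry for each row: "grip": the finger opening in cm, from 0 to 8.76; "slide": the shift along the world's x, y, z in cm, a list of three; "dr": the turn, a rotation vector about the world's x, y, z in degrees, a list of three. In form: {"grip": [grip, ...], "slide": [[x, y, z], ...], "dr": [[wx, wy, wz], ...]}. A call has 1 to 5 rows; each row is the pose to reach, as a shift and turn from the pose commanded when the call began; what a row does not reach only later rows make up. A row lasts 1/8 s, in which the tool goes at most 62.5 mm and 10.7 degrees, less where a joint would pass 70% of its speed; a pose out of reach is approached as far as the arm can. A call with a gripper value outside its range is refused whole. The fingers move at their own pace and stop on an object; "grip_force" is the grip in N (left out, the last holds). Time passes only in rows, so rows that repeat a pose let the fingers close. It gives the time, the measured TCP pose, the force, the opening and the grip force at its end, in the units of the state.
- r.get_obs(): the state, without advancing time (a new reading comes with each control period).
- camera(name): name is "scene" or "side" or "wrist"; returns the picture (384x512x3 uint8, red, green, blue); there is no depth.
- camera_model(name): a dict with "intrinsics" (3x3 intrinsics, pixels), "camera_from_world" (4x4, takes a point from world to camera coordinates); the wrist camera has in their place "T_tool_cam" (4x4, takes a point from camera to tool coordinates, whose origin is the TCP and whose axes are the flange's). Camera axes: x right, y up, looking along -z (the intrinsics and any distortion apply to the point x, -y, -z); pixel columns grow to the right and rows downward; lengths in m; the calibration is good to about 2 mm. A picture is of the moment at which its call begins: read the wrist's pose just before it. camera_model takes no time and is no camera call.
- workorder.job_done(): hands the job in; it is judged then, once.
The state is a dict: "time": time; "joint_pos": joint angles; "dq": joint speeds; "joint_efforts": joint torques, N m; "eef_pos": TCP position; "eef_rot": TCP orientation; "contact_force": force on the tool from outside, world axes, zero at the start; "torque": the same for the moment, N m; "width": opening from 0.0 (shut) to 1.0 (fully open); "grip_force": force on a finger pad.
Only numpy, scipy, OpenCV 4.12 (cv2) and the standard library are available. Lean on these libraries where they do the work, as an engineer would, in place of code of your own. Each camera call takes 0.05 s, during which the arm holds its last target. There are 200 camera calls.

## Working session

There is one attempt and no reset: what is moved stays moved. The work goes in short steps, Python scripts to look and compute and a tool call to move; the robot and the scene stay as the last step left them, time stands still between calls to the robot, and variables do not carry over. Pictures are saved under pics/ and viewed, at most 10 in all, crops included, and the job is handed in when it is done.

Besides the shell and the picture viewer there is one more tool, called after ">>>" by a JSON object that holds its "fn" and its "kwargs". send_rows: Moves the arm, as the interface text tells. Its arguments: {"type":"object","properties":{"grip":{"type":"array"},"slide":{"type":"array"},"dr":{"type":"array"},"grip_force":{"type":"number"}},"required":["grip","slide","dr"]}

```bash
mkdir -p pics; python3 - <<'E'
from rig import r,camera,camera_model
import cv2,numpy as np
np.set_printoptions(precision=4,suppress=True)
o=r.get_obs();print(o)
for n in("scene","side","wrist"):
    im=camera(n);np.save(f"pics/{n}0.npy",im);cv2.imwrite(f"pics/{n}0.png",im[:,:,::-1]);print(n,camera_model(n))
a=np.hstack([np.load(f"pics/{n}0.npy") for n in("scene","side")]);
cv2.imwrite("pics/both.png",cv2.resize(a,(800,300),interpolation=cv2.INTER_AREA)[:,:,::-1])
E
```

```text
{'time': 0.0, 'joint_pos': array([ 1.6101,  0.3594,  0.011 , -0.0004, -1.2241, -0.2881]), 'dq': array([ 0.0008, -0.0011, -0.0006, -0.0016,  0.0013, -0.0009]), 'joint_efforts': array([ -0.0001, -58.2715,  29.3062,   6.9974,   0.0069,  -0.0002]), 'eef_pos': array([0.1661, 0.6538, 0.2444]), 'eef_rot': array([ 0.0008,  0.9923, -0.1241, -0.    ]), 'contact_force': array([-0.3429, -0.3208, -0.0261]), 'torque': array([-0.0082, -0.0105, -0.0101]), 'grip_force': 0.0, 'width': 1.0020904342961243}
scene {'intrinsics': array([[426.9264,   0.    , 252.7416],
       [  0.    , 426.9264, 188.5816],
       [  0.    ,   0.    ,   1.    ]]), 'camera_from_world': array([[ 0.7991,  0.601 ,  0.0136, -0.4566],
       [-0.5004,  0.6525,  0.5691,  0.1886],
       [ 0.3332, -0.4616,  0.8222, -1.4778],
       [ 0.    ,  0.    ,  0.    ,  1.    ]])}
side {'intrinsics': array([[404.3094,   0.    , 250.9099],
       [  0.    , 404.3094, 188.977 ],
       [  0.    ,   0.    ,   1.    ]]), 'camera_from_world': array([[ 0.9698, -0.244 ,  0.0019, -0.5498],
       [ 0.1732,  0.6939,  0.6989, -0.1779],
       [-0.1719, -0.6775,  0.7152, -1.1112],
       [ 0.    ,  0.    ,  0.    ,  1.    ]])}
wrist {'intrinsics': array([[328.8053,   0.    , 253.5815],
       [  0.    , 328.8053, 185.7851],
       [  0.    ,   0.    ,   1.    ]]), 'T_tool_cam': array([[-0.0007,  0.9692,  0.2464,  0.0676],
       [ 1.    ,  0.0007, -0.    , -0.0003],
       [-0.0002,  0.2464, -0.9692, -0.1394],
       [ 0.    ,  0.    ,  0.    ,  1.    ]])}
```

View pics/scene0.png

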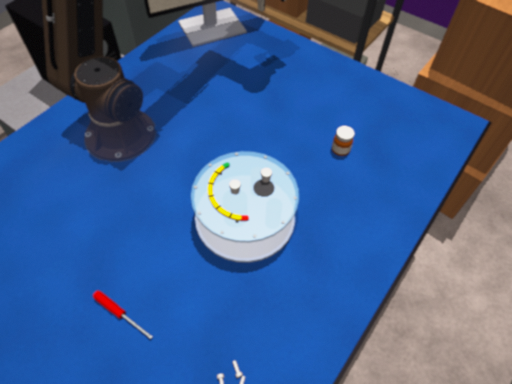

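View pics/wrist0.png

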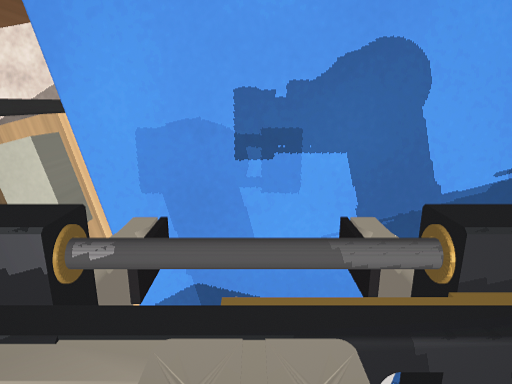

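The scene picture shows the drum around (245,205), with the rail's green end at (227,165), its red end at (245,218), and plugs at (235,186) and (265,180). The wrist camera sees only bench and shadows.

```bash
cat > h.py <<'E'
import numpy as np,cv2
from rig import r,camera,camera_model
from scipy.optimize import least_squares
from scipy.spatial.transform import Rotation as R
np.set_printoptions(precision=4,suppress=True)
def cam(n,o=None):
    m=camera_model(n);K=m['intrinsics']
    if n!='wrist': return K,np.linalg.inv(m['camera_from_world'])
    T=np.eye(4);T[:3,:3]=R.from_quat(o['eef_rot'],scalar_first=True).as_matrix();T[:3,3]=o['eef_pos']
    return K,T@m['T_tool_cam']
def ray(K,T,uv,z):
    p=np.c_[np.atleast_2d(uv),np.ones(len(np.atleast_2d(uv)))]@np.linalg.inv(K).T
    d=(p*[1,-1,-1])@T[:3,:3].T;c=T[:3,3]
    return c+d*((z-c[2])/d[:,2])[:,None]
def masks(im):
    h=cv2.cvtColor(im,cv2.COLOR_RGB2HSV);s=(h[...,1]>140)&(h[...,2]>70);H=h[...,0]
    return dict(yellow=s&(H>22)&(H<36),green=s&(H>45)&(H<85),red=s&((H<6)|(H>174)))
def measure(n,im,o=None,z=.158):
    K,T=cam(n,o);out={}
    for k,m in masks(im).items():
        v,u=np.nonzero(m);P=ray(K,T,np.c_[u,v],z)[:,:2];out[k]=P
    Y=out['yellow'];f=least_squares(lambda c:np.hypot(*(Y-c).T)-.095,Y.mean(0)+[.02,0],loss='soft_l1',f_scale=.004)
    g=least_squares(lambda c:np.hypot(*(Y-c[:2]).T)-c[2],np.r_[f.x,.095],loss='soft_l1',f_scale=.004)
    c=f.x;print(n,'centre',c,'free',g.x,len(Y))
    for k in('green','red'):
        q=out[k];d=np.hypot(*(q-c).T);q=q[(d>.07)&(d<.12)]
        if len(q): m=q.mean(0);print(k,len(q),m,'r',np.hypot(*(m-c)),'ang',np.degrees(np.arctan2(*(m-c)[::-1])))
    return c
E
python3 - <<'E'
from h import *
for n in('scene','side'): measure(n,np.load(f'pics/{n}0.npy'))
im=np.load('pics/side0.npy')
cv2.imwrite('pics/side1.png',im[:,:,::-1])
E
```

```text
scene centre [ 0.5448 -0.0051] free [ 0.5451 -0.0048  0.0954] 312
green 21 [0.4545 0.025 ] r 0.09523590743017955 ang 161.52469284901593
red 21 [ 0.6031 -0.0798] r 0.0947225121947648 ang -52.04587298153986
side centre [ 0.5456 -0.0075] free [ 0.5454 -0.0078  0.0947] 256
green 3 [0.4563 0.0261] r 0.0954083805780092 ang 159.37670675869992
red 13 [ 0.6042 -0.0813] r 0.09422840085999672 ang -51.527199418262235
```

View pics/side0.png

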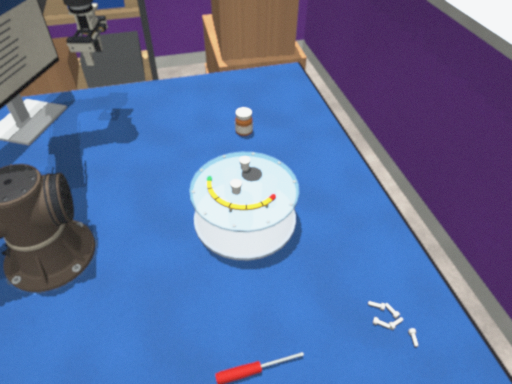

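The side picture shows the drum at (245,200), with green at (209,180), red at (272,197), plug_a near (236,187) and plug_b at (245,163). Both views agree on a yaw of about 235°. Next I'll locate plug_a and the black lines.

```bash
python3 - <<'E'
from h import *
ims=[]
for n in('scene','side'):
    im=np.load(f'pics/{n}0.npy');K,T=cam(n)
    h=cv2.cvtColor(im,cv2.COLOR_RGB2HSV)
    # plug tops: brightest white blobs on lid
    c=np.array([.545,-.006]);v,u=np.mgrid[140:250,170:320];uv=np.c_[u.ravel(),v.ravel()]
    P=ray(K,T,uv,.166)[:,:2];px=h[uv[:,1],uv[:,0]]
    ok=((px[:,1]<30)&(px[:,2]>190)&(np.hypot(*(P-c).T)<.075))
    m=np.zeros((384,512),np.uint8);m[uv[ok,1],uv[ok,0]]=1
    k,l,s,ce=cv2.connectedComponentsWithStats(m)
    for i in range(1,k):
        if s[i,4]>10: p=ray(K,T,ce[i:i+1],.166)[0,:2];print(n,s[i],ce[i],p,'from c',np.hypot(*(p-c)))
    # black lines on the rail
    P=ray(K,T,uv,.158)[:,:2]-c;rr=np.hypot(*P.T);a=np.degrees(np.arctan2(*P.T[::-1]))%360
    b=(abs(rr-.095)<.005)
    print(n,[(int(q),int(px[b&(abs(a-q)<1.5)][:,2].min()) if (b&(abs(a-q)<1.5)).any() else -1) for q in range(152,320,3)])
    ims.append(cv2.resize(im[140:260,180:310],None,fx=3,fy=3,interpolation=cv2.INTER_CUBIC))
cv2.imwrite('pics/crop.png',np.hstack(ims)[:,:,::-1])
E
```

```text
scene [260 169   8   8  34] [263.5588 173.0294] [0.5598 0.0615] from c 0.06914985693811927
scene [228 179  13  10 104] [234.375  183.2596] [ 0.5172 -0.0149] from c 0.029155968017504197
scene [(152, 230), (155, 192), (158, 167), (161, 139), (164, 151), (167, 178), (170, 202), (173, 216), (176, 236), (179, 232), (182, 176), (185, 184), (188, 227), (191, 234), (194, 238), (197, 228), (200, 235), (203, 239), (206, 167), (209, 180), (212, 236), (215, 238), (218, 240), (221, 239), (224, 238), (227, 235), (230, 193), (233, 173), (236, 208), (239, 234), (242, 229), (245, 237), (248, 231), (251, 219), (254, 225), (257, 156), (260, 175), (263, 217), (266, 215), (269, 230), (272, 216), (275, 219), (278, 199), (281, 187), (284, 158), (287, 203), (290, 202), (293, 216), (296, 233), (299, 196), (302, 204), (305, 214), (308, 217), (311, 198), (314, 194), (317, 241)]
side [ 216  160   56   39 1298] [242.1317 180.5293] [ 0.5393 -0.0131] from c 0.009110336033790238
side [(152, 235), (155, 229), (158, 229), (161, 221), (164, 223), (167, 235), (170, 244), (173, 245), (176, 244), (179, 229), (182, 202), (185, 213), (188, 235), (191, 239), (194, 242), (197, 243), (200, 232), (203, 234), (206, 205), (209, 176), (212, 232), (215, 234), (218, 240), (221, 230), (224, 232), (227, 240), (230, 235), (233, 186), (236, 176), (239, 228), (242, 235), (245, 242), (248, 228), (251, 232), (254, 236), (257, 231), (260, 177), (263, 228), (266, 244), (269, 238), (272, 234), (275, 243), (278, 234), (281, 240), (284, 180), (287, 187), (290, 242), (293, 241), (296, 235), (299, 241), (302, 238), (305, 224), (308, 230), (311, 233), (314, 235), (317, 233)]
```

View pics/crop.png

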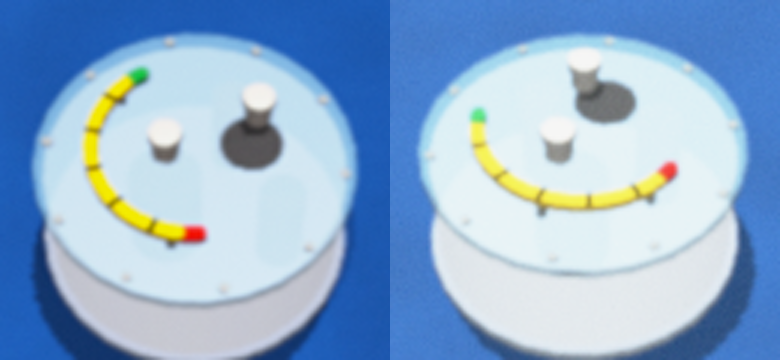

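Crops: black lines at about 184, 208, 234, 259 and 285°, so the drum yaw is about 234°. plug_a is well clear of the rail. Marks lie at centre (0.545,-0.006) + 0.095·(cos, sin) of 159…309°. Next I close the fingers and approach.

>>> {"fn": "send_rows", "kwargs": {"grip": [0, 0, 0, 0, 0], "slide": [[4, -4, 0], [8, -8, 0], [12.5, -12.5, 0], [17, -17, 0], [21, -21, 0]], "dr": [[0, 0, 0], [0, 0, 0], [0, 0, 0], [0, 0, 0], [0, 0, 0]], "grip_force": 20}}

```text
time: 0.78
eef_pos: [0.3773, 0.4425, 0.2453]
eef_rot: [0.0, 0.992, -0.124, -0.0]
contact_force: [1.0, 0.4, 0.9]
width: 0.494
grip_force: 0.0
```

>>> {"fn": "send_rows", "kwargs": {"grip": [0, 0, 0, 0, 0], "slide": [[2, -6, 0], [4, -12, 0], [6, -18, 0], [7, -24, 0], [8, -29, 0]], "dr": [[0, 0, 0], [0, 0, 0], [0, 0, 0], [0, 0, 0], [0, 0, 0]]}}

```text
time: 1.4
eef_pos: [0.4561, 0.1519, 0.2454]
eef_rot: [-0.0, 0.992, -0.124, 0.0]
contact_force: [1.2, -0.0, -0.1]
width: 0.009
grip_force: 0.0
```

```bash
python3 - <<'E'
from h import *
o=r.get_obs();print(o['time'],o['eef_pos'],o['eef_rot'],o['joint_pos'],o['width'],o['contact_force'])
c=np.array([.545,-.006])
for a in range(159,310,25): print(a,c+.095*np.array([np.cos(np.radians(a)),np.sin(np.radians(a))]))
E
```

```text
1.4 [0.4561 0.1519 0.2454] [-0.      0.9922 -0.1243  0.    ] [ 0.7319  0.0338 -0.4013 -0.0001 -1.1356  0.5897] 0.00905744420678752 [ 1.1507 -0.0206 -0.0938]
159 [0.4563 0.028 ]
184 [ 0.4502 -0.0126]
209 [ 0.4619 -0.0521]
234 [ 0.4892 -0.0829]
259 [ 0.5269 -0.0993]
284 [ 0.568  -0.0982]
309 [ 0.6048 -0.0798]
```

>>> {"fn": "send_rows", "kwargs": {"grip": [0, 0, 0, 0, 0], "slide": [[0, -4, 0], [0, -8, -1], [0, -12.4, -3], [0, -12.4, -5.0], [0, -12.4, -5.5]], "dr": [[0, 0, 0], [0, 0, 0], [0, 0, 0], [0, 0, 0], [0, 0, 0]]}}

```text
time: 2.02
eef_pos: [0.4555, 0.0294, 0.1893]
eef_rot: [0.0, 0.992, -0.125, -0.001]
contact_force: [-0.2, -0.7, 0.4]
width: 0.002
grip_force: 0.0
```

```bash
python3 - <<'E'
from h import *
o=r.get_obs();print(o['time'],o['eef_pos'],o['contact_force'])
ims=[camera(n) for n in('side','wrist')]
cv2.imwrite('pics/green.png',np.hstack([cv2.resize(ims[0][110:260,170:320],(384,384),interpolation=cv2.INTER_CUBIC),cv2.resize(ims[1],(400,384))])[:,:,::-1])
E
```

```text
2.025 [0.4555 0.0294 0.1893] [-0.2054 -0.7171  0.4077]
```

View pics/green.png

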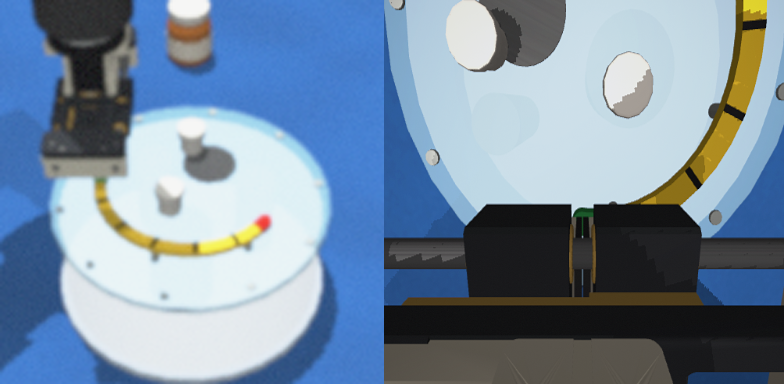

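The crops show the closed fingers right above the green end, with plug_a clear. Next I descend until contact.

>>> {"fn": "send_rows", "kwargs": {"grip": [0, 0, 0, 0, 0], "slide": [[0, 0, -0.5], [0, 0, -1.0], [0, 0, -1.3], [0, 0, -1.5], [0, 0, -1.5]], "dr": [[0, 0, 0], [0, 0, 0], [0, 0, 0], [0, 0, 0], [0, 0, 0]]}}

```text
time: 2.75
eef_pos: [0.4563, 0.0304, 0.1754]
eef_rot: [-0.0, 0.992, -0.124, 0.0]
contact_force: [-1.2, 0.8, 2.2]
width: 0.005
grip_force: 1.0
```

>>> {"fn": "send_rows", "kwargs": {"grip": [0, 0, 0, 0, 0], "slide": [[0, 0, -0.2], [0, 0, -0.4], [0, 0, -0.4], [0, 0, -0.4], [0, 0, -0.4]], "dr": [[0, 0, 0], [0, 0, 0], [0, 0, 0], [0, 0, 0], [0, 0, 0]]}}

```text
time: 3.38
eef_pos: [0.4563, 0.0303, 0.1715]
eef_rot: [-0.0, 0.992, -0.124, 0.0]
contact_force: [-1.1, 1.9, 3.7]
width: 0.004
grip_force: 1.9
```

>>> {"fn": "send_rows", "kwargs": {"grip": [0, 0, 0, 0, 0], "slide": [[-0.3, -1.1, 0], [-0.5, -2.2, 0], [-0.6, -3.3, 0], [-0.6, -4.3, 0], [-0.6, -4.3, 0]], "dr": [[0, 0, 0], [0, 0, 0], [0, 0, 0], [0, 0, 0], [0, 0, 0]]}}

```text
time: 4.0
eef_pos: [0.45, -0.0142, 0.1714]
eef_rot: [0.001, 0.992, -0.125, -0.0]
contact_force: [-0.4, -2.2, 4.8]
width: 0.004
grip_force: 1.9
```

>>> {"fn": "send_rows", "kwargs": {"grip": [0, 0, 0, 0, 0], "slide": [[0.1, -0.9, 0], [0.4, -1.9, 0], [0.8, -2.9, 0], [1.2, -3.8, 0], [1.2, -3.8, 0]], "dr": [[0, 0, 0], [0, 0, 0], [0, 0, 0], [0, 0, 0], [0, 0, 0]]}}

```text
time: 4.62
eef_pos: [0.4626, -0.052, 0.1713]
eef_rot: [0.001, 0.992, -0.125, -0.0]
contact_force: [0.8, -2.9, 4.0]
width: 0.004
grip_force: 1.8
```

>>> {"fn": "send_rows", "kwargs": {"grip": [0, 0, 0, 0, 0], "slide": [[0.6, -0.9, 0], [1.2, -1.7, 0], [2.0, -2.5, 0], [2.7, -3.1, 0], [2.7, -3.1, 0]], "dr": [[0, 0, 0], [0, 0, 0], [0, 0, 0], [0, 0, 0], [0, 0, 0]]}}

```text
time: 5.25
eef_pos: [0.4902, -0.0827, 0.1714]
eef_rot: [0.0, 0.992, -0.124, 0.0]
contact_force: [1.0, -2.6, 3.2]
width: 0.006
grip_force: 1.8
```

```bash
python3 - <<'E'
from h import *
o=r.get_obs();print(o['time'],o['eef_pos'],o['contact_force'],o['joint_pos'])
a=camera('scene');b=camera('side')
cv2.imwrite('pics/mid.png',np.hstack([cv2.resize(i[110:260,170:320],(400,400),interpolation=cv2.INTER_CUBIC) for i in(a,b)])[:,:,::-1])
E
```

```text
5.25 [ 0.4902 -0.0827  0.1714] [ 1.0334 -2.5933  3.1774] [ 0.2298  0.1296 -0.4787  0.0013 -0.9623  1.0909]
```

View pics/mid.png

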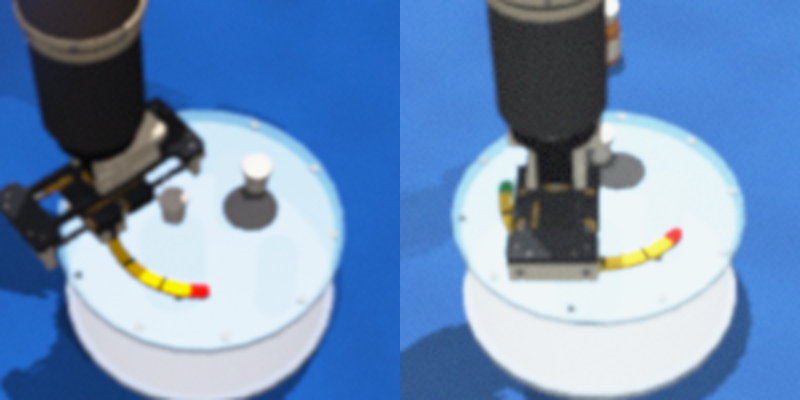

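The fingertips are on the middle line, plug_a stands undisturbed, and the rail is about 5.6 mm down. I carry on along the arc.

>>> {"fn": "send_rows", "kwargs": {"grip": [0, 0, 0, 0, 0], "slide": [[0.8, -0.6, 0], [1.7, -1.1, 0], [2.7, -1.5, 0], [3.7, -1.7, 0], [3.7, -1.7, 0]], "dr": [[0, 0, 0], [0, 0, 0], [0, 0, 0], [0, 0, 0], [0, 0, 0]]}}

```text
time: 5.98
eef_pos: [0.5278, -0.0992, 0.1714]
eef_rot: [0.0, 0.992, -0.124, 0.001]
contact_force: [1.2, -2.0, 3.3]
width: 0.002
grip_force: 1.8
```

>>> {"fn": "send_rows", "kwargs": {"grip": [0, 0, 0, 0, 0], "slide": [[1.0, -0.1, 0], [2.0, -0.2, 0], [3.1, -0.1, 0], [4.1, 0.1, 0], [4.1, 0.1, 0]], "dr": [[0, 0, 0], [0, 0, 0], [0, 0, 0], [0, 0, 0], [0, 0, 0]]}}

```text
time: 6.6
eef_pos: [0.569, -0.0975, 0.1715]
eef_rot: [-0.0, 0.992, -0.124, 0.001]
contact_force: [1.6, -0.6, 3.6]
width: 0.006
grip_force: 1.8
```

>>> {"fn": "send_rows", "kwargs": {"grip": [0, 0, 0, 0, 0], "slide": [[1.0, 0.3, 0], [1.9, 0.7, 0], [2.8, 1.2, 0], [3.6, 1.7, 0], [3.6, 1.7, 0]], "dr": [[0, 0, 0], [0, 0, 0], [0, 0, 0], [0, 0, 0], [0, 0, 0]]}}

```text
time: 7.22
eef_pos: [0.6046, -0.08, 0.1714]
eef_rot: [-0.0, 0.992, -0.124, 0.001]
contact_force: [-0.0, 1.7, 3.5]
width: 0.008
grip_force: 1.8
```

>>> {"fn": "send_rows", "kwargs": {"grip": [0, 0, 0, 0], "slide": [[0, 0, 0], [0, 0, 0], [0, 0, 0], [0, 0, 0]], "dr": [[0, 0, 0], [0, 0, 0], [0, 0, 0], [0, 0, 0]]}}

```text
time: 7.72
eef_pos: [0.6035, -0.0808, 0.1717]
eef_rot: [-0.0, 0.992, -0.124, 0.0]
contact_force: [2.4, 0.4, 2.9]
width: 0.002
grip_force: 1.9
```

```bash
python3 - <<'E'
from h import *
o=r.get_obs();print(o['time'],o['eef_pos'],o['contact_force'],o['joint_pos'])
a=camera('scene');b=camera('side')
cv2.imwrite('pics/end.png',np.hstack([cv2.resize(i[110:260,170:320],(400,400),interpolation=cv2.INTER_CUBIC) for i in(a,b)])[:,:,::-1])
E
```

```text
7.725 [ 0.6035 -0.0808  0.1717] [2.3857 0.429  2.924 ] [ 0.1874  0.3069 -0.2408  0.0002 -1.0222  1.1345]
```

View pics/end.png

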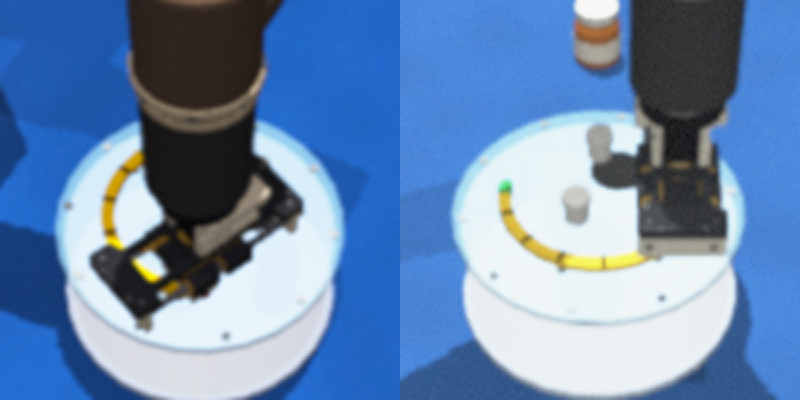

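The picture shows the fingers on the red end, the plugs and jar where they were, and the rail held about 5.4 mm down. I hand in the job.

```bash
python3 -c "
from rig import workorder
print(workorder.job_done())"
```

```text
the job is handed in; nothing more can be done
None
```

I traced the rail from green to red in one continuous stroke, held about 5–6 mm down at both ends and all five black lines. The fingertips finished on the red end about 5.4 mm down, I saw no sign that the plugs, jar or screwdriver had been touched, and the job was handed in at about 8 s with no verdict returned.

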